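Set the code and bolt the chisel chest

TASK

Lock the chisel chest on the bench. On its grey lock rail first turn the dial nearer the hole to mark 4, then the other dial to mark 1 (marks count clockwise from the broad one, which is 0); then take the steel rod from its cradle by the bare shaft, push it about halfway into the hole, let go, take it again by its wooden handle and push it fully home, collar against the rail. Leave the rod in place and the other tools and things on the bench where they are.

Things in the scene. Friction and masses are not known exactly. Their poses are not given: they have to be found in the camera images.
- chest: Fixed wooden chest, grey steel lock rail along its front. Origin on the bench below the rod hole's centre, in the plane of its mouth. +y points out of the hole (the rod enters towards -y), +z up, +x from rail to chest. Rail: x -25 to 55, y 0 to -230, top at z 85 mm; the chest behind reaches x 199, 81 mm high. Dials on the rail's top: dial_a nearer the hole at (20, -70), dial_b at (20, -160) mm.
- mouth (a point): Centre of the hole's mouth, 55 mm above the bench, axes as the chest. Level round bore 17 mm wide, 200 mm deep along -y; its edge has next to no chamfer. Each dial turns a notched wheel inside that leaves the bore free within 0.2 rad of its code; well off the code it can catch the rod.
- dial_a (a joint): Dial nearer the hole: angle in rad, clockwise seen from above; stays where left (friction 0.05 N m); travel -0.15 to 2.77. Six marks 0 to 5 around it, 0.524 rad apart; value = mark number x 0.5236. At 0 (the broad mark) its pointer points along the chest's +y, at 1.571 (mark 3) along +x. Code: mark 4 = 2.094 rad.
- dial_b (a joint): Dial farther from the hole, built and counted as dial_a; code: mark 1 = 0.524 rad.
- dial_a_grip (a point): Point on the vertical axis of dial_a, 27 mm above the rail's top (112 mm above the bench), in the middle of its black grip bar. Bar: 12 mm wide, 36 mm long plus a 6 mm pointed nose with a white line on top, from 5 to 37 mm above the rail, over a 43 mm round skirt.
- dial_b_grip (a point): The same point of dial_b.
- rod: Loose locking rod, 0.2 kg, 260 mm long. Origin on its axis at the collar's front face (at the mouth when home); +x along the shaft to the nose. Bare steel shaft 14 mm thick, x 0 to 200, last 9 mm tapering to 6; collar 28 mm across, x -6 to 0; wooden handle 26 mm thick, x -60 to -6. Balances near x 85. May be rolled about its axis. Left halfway in the bore its handle sags up to 7 mm.
- rod_nose (a point): Tip of the rod's nose, on its axis.
- rod_handle (a point): Middle of the wooden handle, on the rod's axis, 32 mm behind the front face of the collar.
- cradle: Fixed wooden cradle, board 200 (x) x 50 (y) x 14 mm with two V saddles 18 mm thick at x = -75 and 75 mm, tops about 55 mm high; origin on the bench under its middle. The rod lies along its x, nose to +x, axis 55 mm above the bench, collar face about 100 mm to -x, shaft bare between the saddles.
- mallet: Bystander, leave alone: wooden joiner's mallet, head 75 x 120 x 70 mm, handle about 250 mm long to its -x; origin under its middle.
- mug: Bystander, leave alone: white mug, 84 mm across, 95 mm high, handle to its +y; origin under its middle.
- offcut: Bystander, leave alone: pale wooden block 110 (x) x 45 (y) x 30 mm; origin under its middle.
- batten: Bystander, leave alone: wooden strip 120 (x) x 28 (y) x 28 mm; origin under its middle.
- chisel: Bystander, leave alone: wooden-handled hand tool lying on the bench, 230 mm long along its x, 26 mm thick; origin under its middle.
- glue: Bystander, leave alone: yellow bottle with paper label, 60 mm across, 170 mm high; origin under its middle.

How it is judged (in metres and radians):
On the way, in this order (a step that is already met when the one before it is completed fails the run):
1. the dial nearer the hole is set to mark 4 (within 0.18 rad), the rod still out of the bore (value of joint dial_a between 1.914 and 2.274 rad and not (x of rod_nose in the frame of mouth between -0.008 and 0.008 m and z of rod_nose in the frame of mouth between -0.008 and 0.008 m and y of rod_nose in the frame of mouth below 0 m)), for 0.2 s.
2. the other dial is set to mark 1 (within 0.18 rad), the first still at 4, the rod still out of the bore (all of step 1 and value of joint dial_b between 0.344 and 0.704 rad), for 0.2 s.
3. the rod, gripped on its bare shaft, is started into the bore (x of rod_nose in the frame of mouth between -0.008 and 0.008 m and z of rod_nose in the frame of mouth between -0.008 and 0.008 m and y of rod_nose in the frame of mouth between -0.14 and -0.01 m and contact force between the fingers and rod above 1 N and distance between the grasp point and rod_handle above 0.045 m), for 0.1 s.
4. the rod is about halfway in (nose 60 to 145 mm deep) and let go (x of rod_nose in the frame of mouth between -0.008 and 0.008 m and z of rod_nose in the frame of mouth between -0.008 and 0.008 m and y of rod_nose in the frame of mouth between -0.145 and -0.06 m and contact force between the fingers and rod below 0.1 N), for 0.2 s.
5. the rod is gripped again by its handle, before it is home (x of rod_nose in the frame of mouth between -0.008 and 0.008 m and z of rod_nose in the frame of mouth between -0.008 and 0.008 m and y of rod_nose in the frame of mouth between -0.185 and -0.055 m and contact force between the fingers and rod above 1 N and distance between the grasp point and rod_handle below 0.04 m), for 0.1 s.
At the end, for the whole second after the job is handed in: The rod is in the bore, straight, its collar within 5 mm of the rail (nose 195 mm or more deep), at rest and let go; the dial nearer the hole at mark 4 and the other at mark 1, each within 0.18 rad (x of rod_nose in the frame of mouth between -0.008 and 0.008 m and z of rod_nose in the frame of mouth between -0.008 and 0.008 m and y of rod_nose in the frame of mouth between -0.203 and -0.195 m and value of joint dial_a between 1.914 and 2.274 rad and value of joint dial_b between 0.344 and 0.704 rad and contact force between the fingers and rod below 0.1 N and linear speed of rod below 0.02 m/s and angle between the x axis of rod and the y axis of chest, either way round below 0.06 rad); the robot touches nothing.
It fails at once if a bystander (mallet, mug, offcut, batten, chisel or glue bottle) is moved more than 30 mm (distance of any of mallet, mug, offcut, batten, chisel, glue from where it was at the start of the episode above 0.03 m).
It also fails if it takes over 72 s, if anything falls off the work surface, if the arm or the gripper's body presses on something with over 40 N, if the wrist force passes 120 N, or if a joint passes its speed limit or range.

ROBOT

A 6-joint arm with a two-finger parallel gripper is mounted at the origin on the work surface. World frame = base frame: x ahead of the robot, y to its left, z up, the work surface at z = 0. Lengths are in mm, angles in rad, forces in N, time in s.
With the tool pointing down it reaches from about 275 to 750 mm from the base axis. Payload 10.2 kg.
Tool frame: the origin (TCP) lies midway between the tips of the shut fingers; the grasp point (between the pads) lies 19 mm behind it; z points along the fingers, y is the line along which they close (so a half turn about z gives the same grasp; the last joint's range is limited). The gripper opens to 85 mm and grips with 20 to 120 N. Pads are 22 mm wide; open, the fingers measure 114 mm over their backs; the gripper's body (76 mm by 85 mm) begins 54 mm behind the grasp point. The pads swing forward as they close: fully open they stand 13 mm farther back than shut.
Start: joints at [-1.471, 0.313, 1.498, -0, 1.331, -0.223], TCP at [166.529, -497.895, 231.294] pointing down, gripper open.
Joint ranges: [-2.94, 2.94], [-0.97, 2.17], [0.19, 2.56], [-1.23, 4.37], [0.02, 3.11], [-2.88, 2.88]. Speed limits (rad/s): [2.39, 2.39, 3.01, 3.14, 3.14, 3.14].

INTERFACE

Orientations are given as a unit quaternion [w, x, y, z].
In Python, from rig import ctrl gives the robot as it stands.
- The arm moves only by the tool send_rows, never from a script. Its argument "targets" is a list of rows, each an object with "offset": the shift along the world's x, y, z in cm, a list of three; "spin": the turn about the world's z in rad. A call has 1 to 8 rows; each row is the pose to reach, as a shift and turn from the pose commanded when the call began; what a row does not reach only later rows make up. A row lasts 1/12 s, in which the tool goes at most 41.7 mm and 7.16 degrees, less where a joint would pass 70% of its speed; a pose out of reach is approached as far as the arm can. A call with a gripper value outside its range is refused whole. "grip" is the opening, from 0 (shut) to 1 (fully open), set as the call begins (left out, the last holds). The fingers move at their own pace and stop on an object; "squeeze" is the grip in N (left out, the last holds). Time passes only in rows, so rows that repeat a pose let the fingers close. It gives the time, the measured TCP pose, the force, the opening and the grip force at its end, in the units of the state.
- ctrl.sense(): the state, without advancing time (a new reading comes with each control period).
- ctrl.capture(name): name is "scene" or "top"; returns (picture, depth): 400x640x3 uint8, red, green, blue; 400x640 float32, mm along the optical axis (not along the pixel's ray), 0 where there is no reading.
- ctrl.calibration(name): a dict with "fx", "fy", "cx", "cy" (pixels), "k1" (the pictures are not rectified: a ray, as slopes to the right and down, at radius r is drawn at 1 + k1 r^2 times it, then the intrinsics apply), "view" (4x4, takes a point from world to camera coordinates). Camera axes: x right, y down, z forward; pixel columns grow to the right and rows downward; lengths in mm; the calibration is good to about 2 mm. A picture is of the moment at which its call begins. calibration takes no time and is no camera call.
- ctrl.finish_job(): hands the job in; it is judged then, once.
Trained networks look in the newest picture that a camera, given by its name, has taken for a name from the list of things; names that differ only in an ending like _2 or _b are one class to them, and where a whole thing is asked for, a point or a joint stands for the part that bears it (a point fixed in the world has none). Each returns a list of dicts, best first, with "conf" (0 to 1); they miss things now and then, are a little off and sometimes report something else, mostly with a low value. They report only what shows in the picture. A call takes as long as a camera call.
- ctrl.search_frame(camera, query): "box" ([left, top, right, bottom] in pixels, round what is visible of it).
- ctrl.place_of(camera, query): "uv" ([column, row] in pixels: a listed point, or the origin of a listed thing).
The state is a dict: "time_s": time; "joints": joint angles; "dq": joint speeds; "tau": joint torques, N m; "eef_pos": TCP position; "ee_rot": TCP orientation; "force": force on the tool from outside, world axes, zero at the start; "wrist_torque": the same for the moment, N m; "grip_width": opening from 0.0 (shut) to 1.0 (fully open); "grip_force": force on a finger pad.
Only numpy, scipy, OpenCV 4.12 (cv2) and the standard library are available. Lean on these libraries where they do the work, as an engineer would, in place of code of your own. Each camera call takes 0.05 s, during which the arm holds its last target. There are 200 camera calls.

## Working session

There is one attempt and no reset: what is moved stays moved. The work goes in short steps, Python scripts to look and compute and a tool call to move; the robot and the scene stay as the last step left them, time stands still between calls to the robot, and variables do not carry over. Pictures are saved under pics/ and viewed, at most 14 in all, crops included, and the job is handed in when it is done.

Besides the shell and the picture viewer there is one more tool, called after "Call:" by a JSON object that holds its "method" and its "body". send_rows: Moves the arm, as the interface text tells. Its arguments: {"type":"object","properties":{"targets":{"type":"array"},"grip":{"type":"number"},"squeeze":{"type":"number"}},"required":["targets"]}

```bash
mkdir -p pics; ls
cat > h.py <<'E'
import numpy as np, cv2
from rig import ctrl
def ray(cam,uv):
    c=ctrl.calibration(cam); d=np.array([(uv[0]-c["cx"])/c["fx"],(uv[1]-c["cy"])/c["fy"]])
    s=d.copy()
    for _ in range(30): s=d/(1+c["k1"]*(s@s))
    V=np.array(c["view"]); R=V[:3,:3]; t=V[:3,3]
    return -R.T@t, R.T@np.array([s[0],s[1],1.0])
def at_z(cam,uv,z):
    o,d=ray(cam,uv); return o+d*(z-o[2])/d[2]
def at_depth(cam,uv,dep):
    o,d=ray(cam,uv); return o+d*dep
def proj(cam,p):
    c=ctrl.calibration(cam); V=np.array(c["view"]); q=V[:3,:3]@np.array(p,float)+V[:3,3]
    s=q[:2]/q[2]; s=s*(1+c["k1"]*(s@s)); return np.array([c["fx"]*s[0]+c["cx"],c["fy"]*s[1]+c["cy"]])
def save(cam,name):
    im,d=ctrl.capture(cam); cv2.imwrite(f"pics/{name}.png",im[:,:,::-1]); np.save(f"pics/{name}.npy",d); return im,d
np.set_printoptions(precision=1,suppress=True)
E
python3 - <<'E'
from h import *
for cam in("scene","top"):
    save(cam,cam+"0"); c=ctrl.calibration(cam); o,d=ray(cam,(320,200)); print(cam,o,d,c["fx"],c["k1"])
    for q in["mouth","dial_a_grip","dial_b_grip","rod_nose","rod_handle","rod","cradle","chest"]:
        for r in ctrl.place_of(cam,q)[:2]: print(q,np.array(r["uv"]),round(r["conf"],2))
print(ctrl.sense())
E
```

```text
pics
scene [1160.8  535.7  856.6] [-0.5 -0.5 -0.7] 416.80842405015994 -0.04207857913831816
mouth [252.4 170.1] 0.16
dial_a_grip [282.4 182.6] 0.76
dial_b_grip [256.8 174.3] 0.7
dial_b_grip [301.6 270. ] 0.22
rod_nose [355.9 177.4] 0.95
rod_handle [422.  224.3] 0.84
rod [216.7 149.4] 0.62
rod [413.5 211.9] 0.57
cradle [379.9 208.3] 0.74
chest [303.9 219.1] 0.75
top [ 281.8   -9.9 1681. ] [ 0.2  0.  -1. ] 515.8671554081118 -0.14731857677155588
mouth [324.8 181.9] 0.9
dial_a_grip [346.4 175.7] 0.63
dial_b_grip [377.5 174.6] 0.56
rod_nose [316.4 245.4] 0.62
rod_handle [241.9 239.3] 0.78
rod_handle [287.1 239. ] 0.72
rod [252.3 238.9] 0.89
rod [180.9 215.2] 0.58
cradle [325.3 180.9] 0.68
cradle [284.5 245.2] 0.61
chest [322.8 189.1] 0.67
chest [318.4 244.6] 0.3
{'time_s': 0.9, 'joints': array([-1.5,  0.3,  1.5,  0. ,  1.3, -0.2]), 'dq': array([ 0.,  0., -0.,  0., -0.,  0.]), 'tau': array([  0. , -41.2, -26. ,  -0. ,   0. ,   0. ]), 'eef_pos': array([ 166.5, -497.9,  231.3]), 'ee_rot': array([0. , 1. , 0.2, 0. ]), 'force': array([-0. ,  0.2,  0. ]), 'wrist_torque': array([ 0.,  0., -0.]), 'grip_force': 0.0, 'grip_width': 0.9958957879616402}
```

View pics/scene0.png

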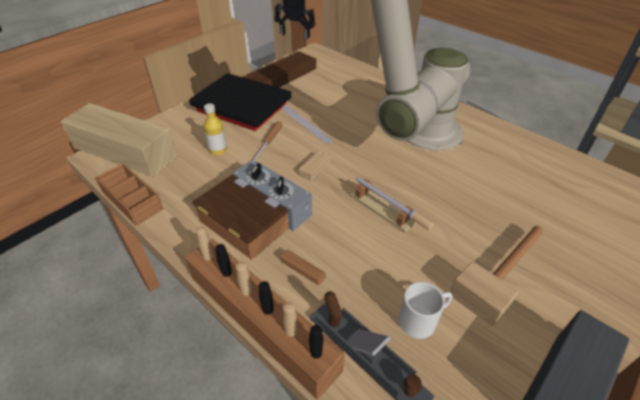

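View pics/top0.png

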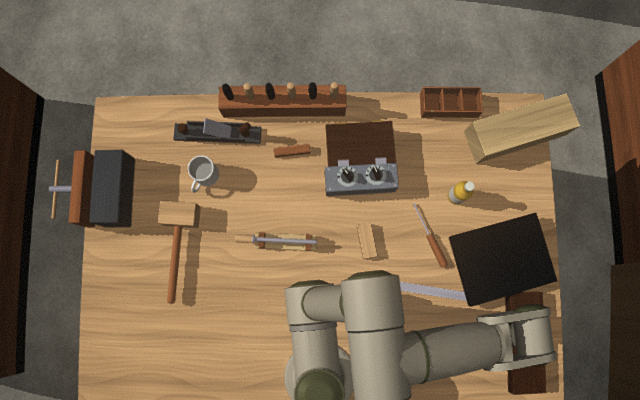

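Run:
```python
from h import *
im=cv2.imread("pics/scene0.png"); cv2.imwrite("pics/c1.png",cv2.resize(im[130:280,200:400],None,fx=4,fy=4,interpolation=cv2.INTER_CUBIC))
for cam in("scene","top"):
    d=np.load(f"pics/{cam}0.npy")
    for n,uv,z in([("m",(324.8,181.9),55),("a",(346.4,175.7),112),("b",(377.5,174.6),112),("nose",(316.4,245.4),55),("hand",(241.9,239.3),55),("crad",(284.5,245.2),14)] if cam=="top" else [("a",(282.4,182.6),112),("b?",(256.8,174.3),112),("b?",(301.6,270),112),("nose",(355.9,177.4),55),("hand",(422,224.3),55),("crad",(380,208),14)]):
        D=d[int(uv[1]),int(uv[0])]; print(cam,n,at_z(cam,uv,z),at_depth(cam,uv,D))
```

```text
scene a [627.3 -86.9 112. ] [632.  -81.5 118.5]
scene b? [ 651.4 -161.9  112. ] [ 647.4 -167.4  106.1]
scene b? [793.1 146.7 112. ] [748.8  99.8  22.3]
scene nose [426.7   4.9  55. ] [374.8 -32.6  -1.6]
scene hand [451.8 245.3  55. ] [456.  247.   59.8]
scene crad [443.6 109.4  14. ] [438.8 106.5   8.4]
top m [617.1 -20.3  55. ] [628.9 -20.6  -2.3]
top a [624.6 -87.2 112. ] [625.4 -87.4 108.3]
top b [ 627.5 -184.2  112. ] [ 626.2 -183.6  117.8]
top nose [413.1   7.6  55. ] [417.6   8.3  -1.3]
top hand [433.1 244.1  55. ] [431.9 242.   68.1]
top crad [417.4 111.3  14. ] [417.5 111.4  12.7]
```

The scene view shows the rail with its two dials at (258,173) and (282,187), and the rod in its cradle from (358,180) to (432,226). In the top view the rail runs from (325,180) to (397,178), the dials are at (346,176) and (376,175), and the rod lies from (237,238) to (316,241). The batten is at (367,240).

Run:
```python
from h import *
a=cv2.imread("pics/top0.png"); b=cv2.imread("pics/scene0.png")
A=cv2.resize(a[110:210,315:415],(390,390),interpolation=cv2.INTER_CUBIC); C=cv2.resize(a[200:275,225:325],(390,200)[:1]+(292,),interpolation=cv2.INTER_CUBIC)
B=cv2.resize(b[155:235,225:325],(400,320),interpolation=cv2.INTER_CUBIC); 
o=np.zeros((600,800,3),np.uint8); o[:300,:400]=cv2.resize(a[150:210,320:400],(400,300),interpolation=cv2.INTER_CUBIC); o[:300,400:]=cv2.resize(b[155:230,230:330],(400,300),interpolation=cv2.INTER_CUBIC)
o[300:,:400]=cv2.resize(a[210:270,230:324],(400,255),interpolation=cv2.INTER_CUBIC)[:255].repeat(1,0)[:300] if 0 else cv2.resize(a[205:276,230:325],(400,300),interpolation=cv2.INTER_CUBIC)
o[300:,400:]=cv2.resize(b[165:240,345:445],(400,300),interpolation=cv2.INTER_CUBIC)
cv2.imwrite("pics/c2.png",o)
# point cloud from both cams
for cam in("top","scene"):
    d=np.load(f"pics/{cam}0.npy"); c=ctrl.calibration(cam); u,v=np.meshgrid(np.arange(640.),np.arange(400.))
    px=np.stack([(u-c["cx"])/c["fx"],(v-c["cy"])/c["fy"]],-1); s=px.copy()
    for _ in range(30): s=px/(1+c["k1"]*(s**2).sum(-1,keepdims=True))
    V=np.array(c["view"]); P=(np.concatenate([s*d[...,None],d[...,None]],-1)-V[:3,3])@V[:3,:3]
    P[d==0]=np.nan; np.save(f"pics/{cam}_P.npy",P)
    # rail top: z 78..92
    x,y,z=P[...,0],P[...,1],P[...,2]; im=cv2.imread(f"pics/{cam}0.png").astype(float)
    sat=im.max(-1)-im.min(-1)
    m=(z>75)&(z<95)&(x>520)&(x<850)&(y<60)&(y>-300)&(im[...,0]>im[...,2])
    rc=cv2.minAreaRect(P[m][:,:2].astype(np.float32)); print(cam,"rail",m.sum(),rc,np.median(z[m]),cv2.boxPoints(rc).tolist())
    m=(z>80)&(z<100)&(x>520)&(x<850)&(y<60)&(y>-300)
    # rod & handle
    m=(z>40)&(z<80)&(x>370)&(x<490)&(y<290)&(y>-40)
    Q=P[m]; print("rod pts",m.sum(),np.nanmedian(Q,0),Q[:,1].min(),Q[:,1].max())
    f=np.polyfit(Q[:,1],Q[:,0],1); print("x=",f)
    for lo in range(-20,270,30):
        q=Q[(Q[:,1]>=lo)&(Q[:,1]<lo+30)]
        if len(q): print(lo,len(q),q.mean(0),q[:,2].max())
```

```text
top rail 924 ((635.1719360351562, -134.62234497070312), (95.90235900878906, 226.63746643066406), 3.021644115447998) 84.12472553229284 [[581.3140258789062, -23.988819122314453], [593.2608032226562, -250.3112030029297], [689.0298461914062, -245.25587463378906], [677.0830688476562, -18.933486938476562]]
rod pts 557 [432.  163.9  59.9] 8.761139407498655 265.568995896546
x= [  0.  424.9]
-20 3 [426.7   8.8  57.7] 62.834924225501936
10 88 [426.1  28.8  55.6] 68.58613560816744
40 55 [427.1  50.9  58.8] 71.85245900270361
70 43 [429.7  85.4  60.3] 68.78637150859588
100 42 [430.9 113.9  61. ] 70.27129570624271
130 42 [432.3 146.3  59.6] 67.14220522577595
160 94 [433.3 179.3  55.5] 69.79776321386801
190 72 [434.9 204.6  60.8] 76.4493796463414
220 78 [436.  235.   64.2] 72.62233777748607
250 40 [438. 258.  64.] 74.48190940901974
scene rail 1540 ((639.2667236328125, -132.21368408203125), (97.19650268554688, 227.15078735351562), 2.857128620147705) 84.20110261128883 [[585.067626953125, -21.20188331604004], [596.39013671875, -248.07029724121094], [693.4658203125, -243.22547912597656], [682.143310546875, -16.357070922851562]]
rod pts 710 [440.1 178.5  57.8] 8.112841624974504 267.09525894856165
x= [  0.1 432.2]
-20 3 [431.1   9.   54.2] 56.98890987822165
10 85 [436.4  29.6  53.6] 62.566924004574815
40 74 [433.3  50.7  53.7] 62.40761472399007
70 48 [434.7  85.7  57.8] 63.80388251774711
100 51 [436.6 115.2  57.5] 62.41369452165032
130 53 [438.1 145.4  58. ] 63.90625181723499
160 104 [443.5 178.7  53.8] 64.90142725257604
190 101 [443.5 203.8  57.1] 67.5131051110347
220 113 [445.3 235.2  60.8] 69.49751220818277
250 78 [444.8 259.7  59.9] 67.70877062743357
```

View pics/c2.png

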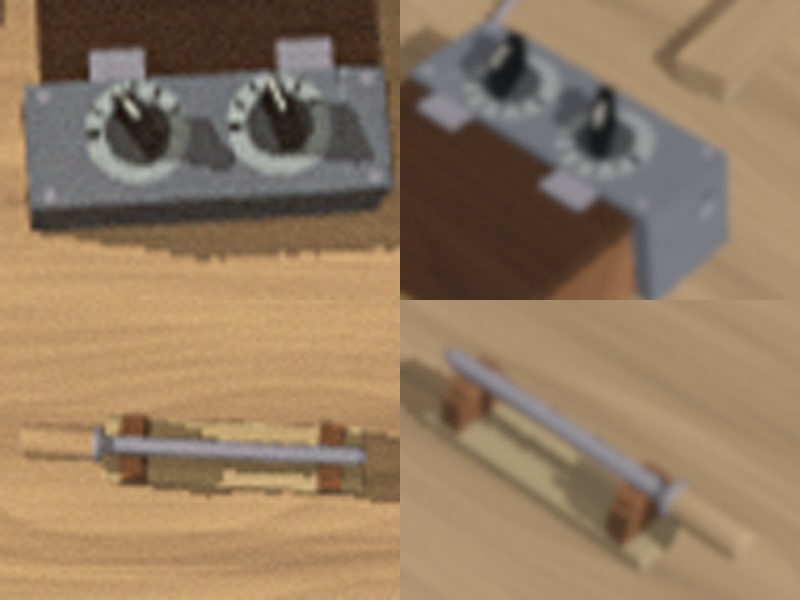

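The crops show both dial pointers aiming up and slightly left (white lines at crop (127,105) and (278,95)), the collar at crop (100,443) and the nose at (363,456). Next I'll measure these precisely.

Run:
```python
from h import *
from scipy.spatial.transform import Rotation as Ro
q=ctrl.sense()["ee_rot"]; R=Ro.from_quat([q[1],q[2],q[3],q[0]]).as_matrix(); print("tool x,y",R[:,0]*100,R[:,1]*100, "yaw y-dir",np.arctan2(R[1,1],R[0,1]))
for cam in("top","scene"):
    im=cv2.imread(f"pics/{cam}0.png").astype(int); sat=im.max(-1)-im.min(-1); val=im.max(-1)
    w=[[at_z(cam,(u,v),85)[:2] for u in range(640)] if 140<v<230 else [[0,0]]*640 for v in range(400)]; W=np.array(w)
    w2=np.array([[at_z(cam,(u,v),122)[:2] for u in range(640)] if 140<v<230 else [[0,0]]*640 for v in range(400)])
    for n,c in(("a",(627,-88)),("b",(632,-178))):
        r=np.hypot(W[...,0]-c[0],W[...,1]-c[1])
        m=(r<36)&(val>140)&(sat<45); print(cam,n,"bright",m.sum(),end=" ")
        cc=cv2.connectedComponents(m.astype(np.uint8))
        pts=W[m].astype(np.float32); (cx,cy),rad=cv2.minEnclosingCircle(pts); print("circ",cx,cy,rad, "rect",cv2.minAreaRect(pts)[:2])
        r2=np.hypot(w2[...,0]-c[0],w2[...,1]-c[1])
        dk=(r2<26)&(val<55); p=w2[dk]; 
        if dk.sum()>5:
            e=np.linalg.svd(p-p.mean(0))[2][0]; print("  dark",dk.sum(),p.mean(0),"axis as dial angle",np.arctan2(e[0],e[1])%np.pi)
        wl=(r2<20)&(val>130)&(sat<40)
        p=w2[wl]; print("  white pts z122",len(p),p.round(0).tolist()[:14])
```

```text
tool x,y [94.8 31.7 -0. ] [ 31.7 -94.8   0. ] yaw y-dir -1.2479602344437142Traceback (most recent call last):
  File "<stdin>", line 6, in <module>
  File "h.py", line 10, in at_z
    o,d=ray(cam,uv); return o+d*(z-o[2])/d[2]
        ~~~^^^^^^^^
  File "h.py", line 4, in ray
    c=ctrl.calibration(cam); d=np.array([(uv[0]-c["cx"])/c["fx"],(uv[1]-c["cy"])/c["fy"]])
ValueError: time passes only in moves, steps and waits
```

```bash
cat >> h.py <<'E'
def ortho(img,cam,z,x0,x1,y0,y1,s):
    """world-plane view: up=+x, left=+y, s px per mm"""
    c=ctrl.calibration(cam); V=np.array(c["view"])
    X,Y=np.meshgrid(np.arange(x1,x0,-1/s),np.arange(y1,y0,-1/s),indexing="ij")
    q=np.stack([X,Y,np.full_like(X,z)],-1)@V[:3,:3].T+V[:3,3]; p=q[...,:2]/q[...,2:]
    p=p*(1+c["k1"]*(p**2).sum(-1,keepdims=True))
    return cv2.remap(img,(c["fx"]*p[...,0]+c["cx"]).astype(np.float32),(c["fy"]*p[...,1]+c["cy"]).astype(np.float32),cv2.INTER_CUBIC)
E
python3 - <<'E'
from h import *
T=cv2.imread("pics/top0.png"); S=cv2.imread("pics/scene0.png"); rows=[]
for z in(85,122):
    r=[]
    for im,cam in((T,"top"),(S,"scene")):
        o=ortho(im,cam,z,570,690,-230,-10,1.8)
        for y in range(-220,-10,20): cv2.line(o,(int((-10-y)*1.8),0),(int((-10-y)*1.8),4),(0,0,255),1)
        for x in range(580,690,20): cv2.line(o,(0,int((690-x)*1.8)),(4,int((690-x)*1.8)),(0,0,255),1)
        r.append(o)
    rows.append(np.hstack(r))
    for nm,o in zip(("top","scene"),r):
        v=o.max(-1).astype(int); sat=v-o.min(-1); dk=(v<60)
        k,l,st,ce=cv2.connectedComponentsWithStats(dk.astype(np.uint8))
        for i in range(1,k):
            if st[i,4]>300:
                p=np.argwhere(l==i)/1.8; wx=690-p[:,0]; wy=-10-p[:,1]; P=np.c_[wx,wy]; e=np.linalg.svd(P-P.mean(0),full_matrices=False)[2][0]
                print(z,nm,st[i,4],P.mean(0),"ang %.2f"%(np.arctan2(e[0],e[1])%np.pi))
cv2.imwrite("pics/c3.png",np.vstack(rows)); print(rows[0].shape)
E
```

```text
85 top 2426 [ 635.3 -185.4] ang 1.09
85 top 2316 [631.1 -95.6] ang 0.82
85 top 3973 [ 579.7 -147. ] ang 3.09
85 top 433 [574.6 -38.3] ang 3.00
85 scene 3355 [ 627.2 -194.4] ang 0.96
85 scene 2569 [ 625.6 -101. ] ang 0.90
122 top 2313 [ 627.1 -181.4] ang 1.09
122 top 2206 [623.  -93.6] ang 0.82
122 top 2889 [ 574.4 -163. ] ang 3.11
122 scene 3048 [ 652.8 -159.4] ang 0.96
122 scene 2322 [651.2 -70.5] ang 0.90
(216, 792, 3)
```

View pics/c3.png

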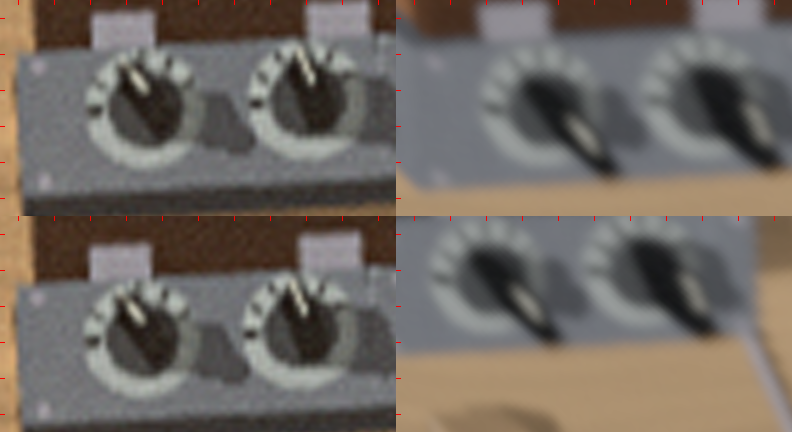

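The rectified views put dial a at about (630.5, −90.5) with its pointer at world angle 0.93. Dial b is at about (635, −179.4) with its pointer at 1.13. The chest yaw is about 0.05 and the mouth is near (607, −21.6). Both cameras agree to within 2 mm, so I'm moving to dial a.

Call:
{"method": "send_rows", "body": {"targets": [{"offset": [3, 2.6, 0], "spin": 0.04}, {"offset": [6, 5.2, 0], "spin": 0.08}, {"offset": [9, 7.8, 0], "spin": 0.12}, {"offset": [12, 10.4, 0], "spin": 0.16}, {"offset": [15, 13, 0], "spin": 0.2}, {"offset": [18, 15.6, 0], "spin": 0.24}, {"offset": [21, 18.2, 0], "spin": 0.28}, {"offset": [23.5, 20.7, 0], "spin": 0.32}], "grip": 0.6, "squeeze": 30}}

```text
time_s: 1.57
eef_pos: [403.1, -289.2, 231.5]
ee_rot: [0.0, 0.948, 0.317, 0.0]
force: [0.6, -0.2, -0.2]
grip_width: 0.6
grip_force: 0.0
```

Run:
```python
from h import *
s=ctrl.sense(); print(s["time_s"],s["eef_pos"],s["joints"].round(2))
T=cv2.imread("pics/top0.png"); S=cv2.imread("pics/scene0.png"); rows=[]
for z in(57,62):
  for im,cam in((T,"top"),(S,"scene")):
    o=ortho(im,cam,z,400,470,-10,280,2.7)
    for y in range(0,280,20): cv2.line(o,(int((280-y)*2.7),0),(int((280-y)*2.7),6),(0,0,255),1)
    for x in range(400,470,10): cv2.line(o,(0,int((470-x)*2.7)),(6,int((470-x)*2.7)),(0,0,255),1)
    if z==57 or cam=="scene": rows.append(o)
o=np.vstack(rows); cv2.imwrite("pics/c4.png",o); print(o.shape)
```

```text
1.5667 [ 403.1 -289.2  231.5] [-0.9  0.2  1.6  0.   1.3  0.1]
(567, 783, 3)
```

View pics/c4.png

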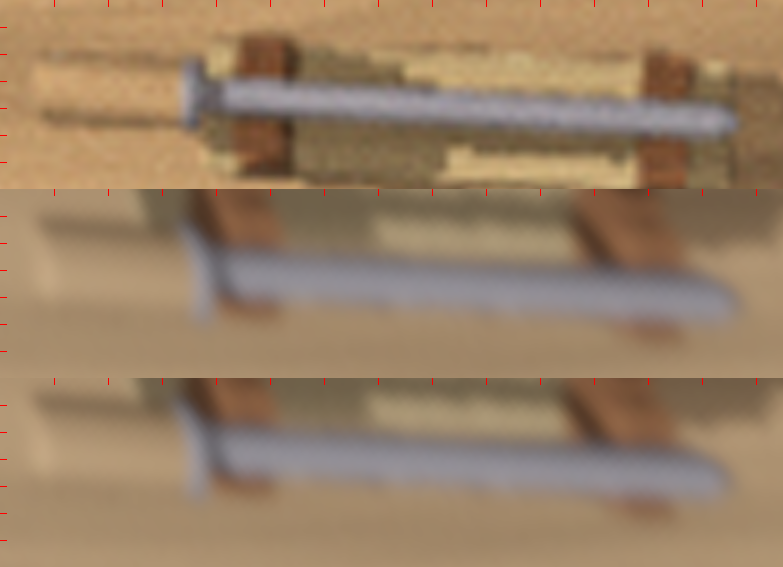

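The rectified view shows the collar face at column 200 (y about 206) and the nose at column 737 (y about 7), with x about 434 to 426. The 199 mm length matches the rod.

Call:
{"method": "send_rows", "body": {"targets": [{"offset": [3, 2.6, 0], "spin": 0}, {"offset": [6, 5.2, 0], "spin": 0}, {"offset": [9, 7.8, 0], "spin": 0}, {"offset": [12, 10.4, 0], "spin": 0}, {"offset": [15, 13, 0], "spin": 0}, {"offset": [18, 15.6, 0], "spin": 0}, {"offset": [21, 18.2, 0], "spin": 0}, {"offset": [22.6, 19.9, 0], "spin": 0}]}}

```text
time_s: 2.23
eef_pos: [629.6, -89.0, 230.8]
ee_rot: [-0.0, 0.948, 0.317, 0.0]
force: [-0.7, -0.4, -0.7]
grip_width: 0.598
grip_force: 0.0
```

Call:
{"method": "send_rows", "body": {"targets": [{"offset": [0, 0, -3], "spin": 0}, {"offset": [0, 0, -6], "spin": 0}, {"offset": [0, 0, -9], "spin": 0}, {"offset": [0, 0, -9], "spin": 0}, {"offset": [0, 0, -9], "spin": 0}]}}

```text
time_s: 2.65
eef_pos: [627.2, -91.8, 140.9]
ee_rot: [-0.001, 0.949, 0.316, -0.001]
force: [0.9, -0.1, 0.5]
grip_width: 0.595
grip_force: 0.0
```

Run:
```python
from h import *
from scipy.spatial.transform import Rotation as Ro
s=ctrl.sense(); q=s["ee_rot"]; R=Ro.from_quat([q[1],q[2],q[3],q[0]]).as_matrix()
print(s["time_s"],s["eef_pos"],s["joints"].round(2),np.arctan2(R[1,1],R[0,1]).round(3))
for c in("top","scene"):
  save(c,c+"1")
  for r in ctrl.place_of(c,"dial_a_grip"): print(c,r["uv"],r["conf"])
T=cv2.imread("pics/top1.png"); S=cv2.imread("pics/scene1.png")
o=np.hstack([cv2.resize(T[130:210,310:410],(400,320),interpolation=2),cv2.resize(S[140:220,230:330],(400,320),interpolation=2)])
cv2.imwrite("pics/c5.png",o)
```

```text
2.65 [627.2 -91.8 140.9] [-0.3  0.6  1.3 -0.   1.3  0.6] -0.928
scene [280.3, 184.8] 0.67
scene [356.9, 176.8] 0.24
```

View pics/c5.png

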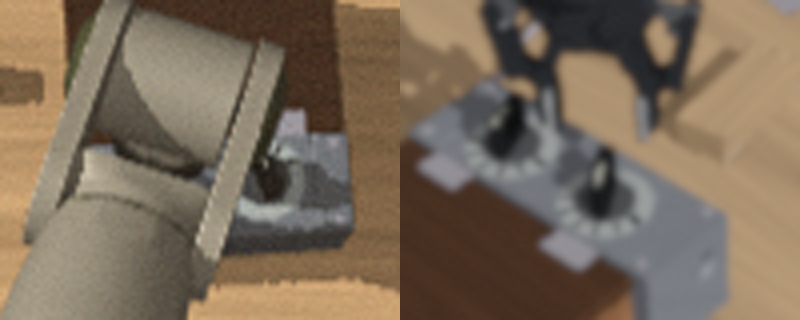

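The scene crop shows the open fingers straddling dial a from above and behind, with dial b clear. I'm descending now.

Call:
{"method": "send_rows", "body": {"targets": [{"offset": [0.3, 0.1, -1.5], "spin": 0}, {"offset": [0.3, 0.1, -3], "spin": 0}, {"offset": [0.3, 0.1, -4.4], "spin": 0}, {"offset": [0.3, 0.1, -4.4], "spin": 0}, {"offset": [0.3, 0.1, -4.4], "spin": 0}]}}

```text
time_s: 3.27
eef_pos: [630.8, -91.0, 98.3]
ee_rot: [0.0, 0.949, 0.316, 0.0]
force: [-0.9, -0.4, 0.0]
grip_width: 0.599
grip_force: 0.0
```

Call:
{"method": "send_rows", "body": {"targets": [{"offset": [0, 0, 0], "spin": 0}, {"offset": [0, 0, 0], "spin": 0}, {"offset": [0, 0, 0], "spin": 0}, {"offset": [0, 0, 0], "spin": 0}, {"offset": [0, 0, 0], "spin": 0}, {"offset": [0, 0, 0], "spin": 0}], "grip": 0.05, "squeeze": 30}}

```text
time_s: 3.77
eef_pos: [630.7, -90.7, 98.5]
ee_rot: [0.0, 0.949, 0.316, 0.0]
force: [-3.3, 2.1, 4.7]
grip_width: 0.136
grip_force: 33.3
```

Call:
{"method": "send_rows", "body": {"targets": [{"offset": [0, 0, 0], "spin": -0.1}, {"offset": [0, 0, 0], "spin": -0.2}, {"offset": [0, 0, 0], "spin": -0.3}, {"offset": [0, 0, 0], "spin": -0.4}, {"offset": [0, 0, 0], "spin": -0.5}, {"offset": [0, 0, 0], "spin": -0.6}, {"offset": [0, 0, 0], "spin": -0.7}, {"offset": [0, 0, 0], "spin": -0.8}]}}

```text
time_s: 4.43
eef_pos: [630.5, -90.2, 98.5]
ee_rot: [-0.0, 0.997, -0.081, 0.0]
force: [-3.9, 3.9, 7.0]
grip_width: 0.133
grip_force: 33.4
```

Call:
{"method": "send_rows", "body": {"targets": [{"offset": [0, 0, 0], "spin": -0.1}, {"offset": [0, 0, 0], "spin": -0.2}, {"offset": [0, 0, 0], "spin": -0.3}, {"offset": [0, 0, 0], "spin": -0.32}, {"offset": [0, 0, 0], "spin": -0.32}, {"offset": [0, 0, 0], "spin": -0.32}]}}

```text
time_s: 4.93
eef_pos: [630.6, -90.1, 98.5]
ee_rot: [-0.001, 0.972, -0.236, 0.0]
force: [-4.2, 4.4, 7.1]
grip_width: 0.134
grip_force: 33.4
```

```bash
cat >> h.py <<'E'
def st():
    from scipy.spatial.transform import Rotation as Ro
    s=ctrl.sense(); q=s["ee_rot"]; R=Ro.from_quat([q[1],q[2],q[3],q[0]]).as_matrix()
    print(round(s["time_s"],2),s["eef_pos"],"yaw",np.arctan2(R[1,1],R[0,1]).round(3),"F",s["force"],"M",s["wrist_torque"].round(2),"w",round(s["grip_width"],3),s["joints"].round(2))
E
python3 -c "
from h import *
st()"
```

```text
4.93 [630.6 -90.1  98.5] yaw -2.048 F [-4.2  4.4  7.1] M [ 0.7  0.6 -0.1] w 0.134 [-0.3  0.7  1.3  0.   1.2  1.7]
```

Call:
{"method": "send_rows", "body": {"targets": [{"offset": [0, 0, 0], "spin": 0}, {"offset": [0, 0, 0], "spin": 0}, {"offset": [0, 0, 0], "spin": 0}, {"offset": [0, 0, 0], "spin": 0}, {"offset": [0, 0, 2], "spin": 0}, {"offset": [0, 0, 5], "spin": 0}, {"offset": [0, 0, 5], "spin": 0.1}, {"offset": [0, 0, 5], "spin": 0.2}], "grip": 0.6}}

```text
time_s: 5.6
eef_pos: [631.3, -91.3, 149.2]
ee_rot: [0.0, 0.991, -0.136, 0.002]
force: [0.1, -0.3, 0.1]
grip_width: 0.603
grip_force: 0.0
```

Call:
{"method": "send_rows", "body": {"targets": [{"offset": [0, -1.5, 0], "spin": 0.1}, {"offset": [0.1, -3, 0], "spin": 0.2}, {"offset": [0.2, -4.5, 0], "spin": 0.3}, {"offset": [0.3, -6, 0], "spin": 0.4}, {"offset": [0.4, -7.5, 0], "spin": 0.5}, {"offset": [0.4, -8.9, 0], "spin": 0.6}, {"offset": [0.4, -8.9, 0], "spin": 0.7}, {"offset": [0.4, -8.9, 0], "spin": 0.72}]}}

```text
time_s: 6.27
eef_pos: [634.4, -180.7, 147.0]
ee_rot: [-0.0, 0.975, 0.221, -0.0]
force: [0.5, 0.7, -0.3]
grip_width: 0.605
grip_force: 0.0
```

Run:
```python
from h import *
st()
save("top","top2");save("scene","scene2")
o=np.hstack([cv2.resize(cv2.imread(f"pics/{c}2.png")[130:210,a:a+100],(400,320),interpolation=2) for c,a in(("top",310),("scene",230))])
cv2.imwrite("pics/c6.png",o)
```

```text
6.27 [ 634.4 -180.7  147. ] yaw -1.125 F [ 0.5  0.7 -0.3] M [-0. -0. -0.] w 0.605 [-0.5  0.7  1.1 -0.   1.3  0.7]
```

View pics/c6.png

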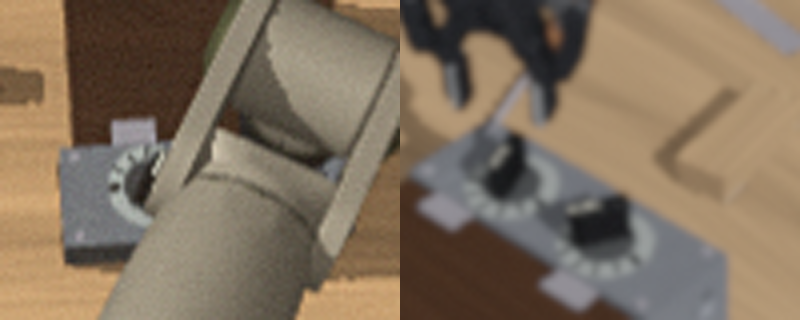

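Dial a has turned: its bar in the scene crop at (600,220) now points along the chest's far direction. The gripper is above dial b.

Call:
{"method": "send_rows", "body": {"targets": [{"offset": [0, 0.1, -2], "spin": 0}, {"offset": [0, 0.1, -3.5], "spin": 0}, {"offset": [0, 0.1, -4.9], "spin": 0}, {"offset": [0, 0.1, -4.9], "spin": 0}, {"offset": [0, 0.1, -4.9], "spin": 0}]}}

```text
time_s: 6.78
eef_pos: [634.4, -178.4, 98.2]
ee_rot: [-0.0, 0.976, 0.219, -0.0]
force: [0.9, 0.5, 0.5]
grip_width: 0.605
grip_force: 0.0
```

Call:
{"method": "send_rows", "body": {"targets": [{"offset": [0, 0, 0], "spin": 0}, {"offset": [0, 0, 0], "spin": 0}, {"offset": [0, 0, 0], "spin": 0}, {"offset": [0, 0, 0], "spin": 0}, {"offset": [0, 0, 0], "spin": 0}, {"offset": [0, 0, 0], "spin": 0}], "grip": 0.05}}

```text
time_s: 7.28
eef_pos: [635.6, -180.0, 99.6]
ee_rot: [0.002, 0.976, 0.219, 0.002]
force: [3.8, -4.2, 0.6]
grip_width: 0.135
grip_force: 36.1
```

Call:
{"method": "send_rows", "body": {"targets": [{"offset": [0, 0, 0], "spin": 0.1}, {"offset": [0, 0, 0], "spin": 0.2}, {"offset": [0, 0, 0], "spin": 0.3}, {"offset": [0, 0, 0], "spin": 0.4}, {"offset": [0, 0, 0], "spin": 0.5}, {"offset": [0, 0, 0], "spin": 0.6}, {"offset": [0, 0, 0], "spin": 0.65}, {"offset": [0, 0, 0], "spin": 0.65}]}}

```text
time_s: 7.95
eef_pos: [635.6, -180.1, 99.6]
ee_rot: [0.002, 0.854, 0.521, 0.001]
force: [4.6, -4.3, 2.0]
grip_width: 0.135
grip_force: 36.1
```

```bash
python3 -c "
from h import *
st()"
```

```text
7.95 [ 635.6 -180.1   99.6] yaw -0.476 F [ 4.6 -4.3  2. ] M [-0.6 -0.5  0. ] w 0.135 [-0.5  0.7  1.2 -0.   1.2  0. ]
```

Call:
{"method": "send_rows", "body": {"targets": [{"offset": [0, 0, 0], "spin": 0}, {"offset": [0, 0, 0], "spin": 0}, {"offset": [0, 0, 0], "spin": 0}, {"offset": [0, 0, 0], "spin": 0}, {"offset": [0, 0, 2], "spin": 0}, {"offset": [0, 0, 5], "spin": 0}, {"offset": [0, 0, 7], "spin": 0}, {"offset": [-2, 3, 7], "spin": 0}], "grip": 0.6}}

```text
time_s: 8.62
eef_pos: [617.7, -153.2, 173.0]
ee_rot: [0.005, 0.855, 0.518, 0.003]
force: [0.6, 0.5, 0.0]
grip_width: 0.598
grip_force: 0.0
```

Call:
{"method": "send_rows", "body": {"targets": [{"offset": [-2.2, 3.3, 0], "spin": 0.07}, {"offset": [-4.4, 6.6, 0], "spin": 0.14}, {"offset": [-6.6, 9.9, 0], "spin": 0.21}, {"offset": [-8.8, 13.2, 0], "spin": 0.28}, {"offset": [-11, 16.5, 0], "spin": 0.35}, {"offset": [-13.2, 19.8, 0], "spin": 0.43}, {"offset": [-15.4, 23.1, 0], "spin": 0.43}, {"offset": [-17.6, 26.4, 0], "spin": 0.43}]}}

```text
time_s: 9.28
eef_pos: [437.1, 116.4, 168.5]
ee_rot: [0.0, 0.724, 0.69, 0.0]
force: [-0.2, 1.0, 0.0]
grip_width: 0.605
grip_force: 0.0
```

Call:
{"method": "send_rows", "body": {"targets": [{"offset": [-0.7, 0.7, 0], "spin": 0}, {"offset": [-0.7, 0.7, 0], "spin": 0}, {"offset": [-0.7, 0.7, 0], "spin": 0}]}}

```text
time_s: 9.53
eef_pos: [431.9, 122.0, 168.6]
ee_rot: [0.0, 0.724, 0.69, 0.0]
force: [0.3, -0.4, -0.1]
grip_width: 0.602
grip_force: 0.0
```

Run:
```python
from h import *
st()
for c in("top","scene"): save(c,c+"3")
o=np.hstack([ortho(cv2.imread("pics/top3.png"),"top",122,570,690,-230,-10,1.8),ortho(cv2.imread("pics/scene3.png"),"scene",122,570,690,-230,-10,1.8)])
p=cv2.resize(cv2.imread("pics/scene3.png")[100:250,300:500],(792,594),interpolation=2)[:380]
cv2.imwrite("pics/c7.png",np.vstack([o,p]))
```

```text
9.53 [431.9 122.  168.6] yaw -0.047 F [ 0.3 -0.4 -0.1] M [0. 0. 0.] w 0.602 [ 0.   0.2  1.8 -0.   1.1  0.1]
```

View pics/c7.png

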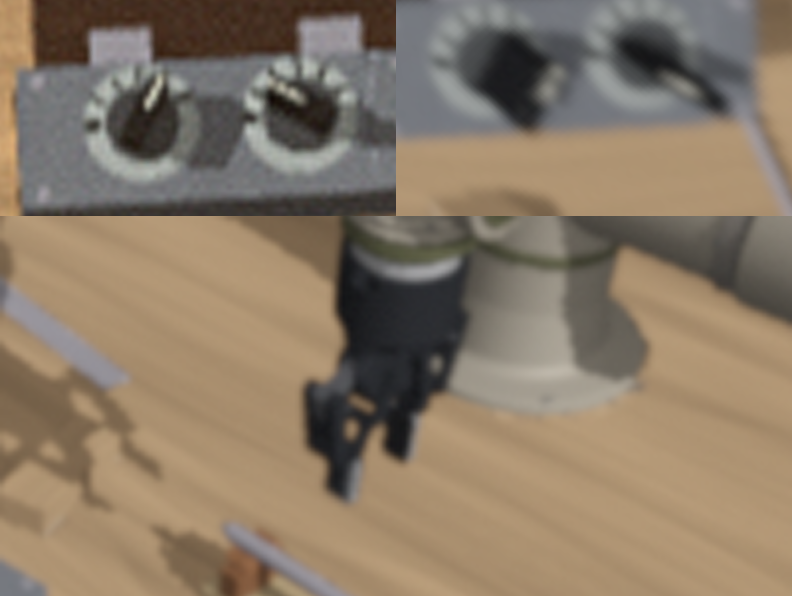

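The rectified top crop shows dial a's white line pointing up-right at (153,92), about 2.05 rad. Dial b's points left-up at (288,92), about 0.5 rad. Both match mark 4 and mark 1, so next I'll take the rod.

Call:
{"method": "send_rows", "body": {"targets": [{"offset": [0, 0, -3], "spin": 0}, {"offset": [0, 0, -6], "spin": 0}, {"offset": [0, 0, -9], "spin": 0}, {"offset": [0, 0, -11.5], "spin": 0}, {"offset": [0, 0, -13.2], "spin": 0}, {"offset": [0, 0, -13.2], "spin": 0}, {"offset": [0, 0, -13.2], "spin": 0}]}}

```text
time_s: 10.22
eef_pos: [432.0, 121.3, 36.1]
ee_rot: [-0.0, 0.724, 0.689, -0.0]
force: [0.8, -0.2, 0.3]
grip_width: 0.603
grip_force: 0.0
```

Call:
{"method": "send_rows", "body": {"targets": [{"offset": [0, 0, 0], "spin": 0}, {"offset": [0, 0, 0], "spin": 0}, {"offset": [0, 0, 0], "spin": 0}, {"offset": [0, 0, 0], "spin": 0}, {"offset": [0, 0, 0], "spin": 0}, {"offset": [0, 0, 0], "spin": 0}], "grip": 0, "squeeze": 60}}

```text
time_s: 10.72
eef_pos: [432.2, 122.0, 37.3]
ee_rot: [0.001, 0.724, 0.69, 0.001]
force: [-0.7, -1.5, 5.4]
grip_width: 0.142
grip_force: 58.4
```

```bash
python3 -c "
from h import *
st()"
```

```text
10.72 [432.2 122.   37.3] yaw -0.048 F [-0.7 -1.5  5.4] M [-0.1  0.1 -0. ] w 0.142 [ 0.   0.4  1.9 -0.   0.8  0.1]
```

Call:
{"method": "send_rows", "body": {"targets": [{"offset": [0, 0, 1], "spin": 0}, {"offset": [0, 0, 2.5], "spin": 0}, {"offset": [0, 0, 5], "spin": 0}, {"offset": [0, 0, 7], "spin": 0}, {"offset": [2.5, 0, 7], "spin": 0.03}, {"offset": [5, -0.1, 7], "spin": 0.06}, {"offset": [8, -0.2, 7], "spin": 0.1}, {"offset": [11, -0.2, 7], "spin": 0.103}]}}

```text
time_s: 11.38
eef_pos: [542.6, 120.0, 106.8]
ee_rot: [0.0, 0.687, 0.727, 0.0]
force: [0.6, -0.8, -0.0]
grip_width: 0.137
grip_force: 58.9
```

Call:
{"method": "send_rows", "body": {"targets": [{"offset": [2, -0.1, 0], "spin": 0}, {"offset": [4, -0.1, 0], "spin": 0}, {"offset": [5.7, -0.1, 0], "spin": 0}, {"offset": [5.7, -0.1, 0], "spin": 0}, {"offset": [5.7, -0.1, 0], "spin": 0}]}}

```text
time_s: 11.8
eef_pos: [598.5, 119.0, 106.0]
ee_rot: [-0.0, 0.687, 0.726, -0.0]
force: [-0.2, 0.0, -1.4]
grip_width: 0.139
grip_force: 59.1
```

Run:
```python
from h import *
st()
for c in("top","scene"):
  save(c,c+"4")
  for q in("rod_nose","rod_handle","mouth"):
    for r in ctrl.place_of(c,q)[:1]: print(c,q,r["uv"],round(r["conf"],2),at_z(c,r["uv"],125))
u=np.array([-.055,.9985,0]); g=ctrl.sense()["eef_pos"]+[0,0,19]
print("pred nose",[proj(c,g-115*u) for c in("top","scene")],"handle end",[proj(c,g+145*u) for c in("top","scene")])
o=np.hstack([cv2.resize(cv2.imread(f"pics/{c}4.png")[b:b+100,a:a+100],(400,400),interpolation=2) for c,a,b in(("top",250,130),("scene",290,140))])
cv2.imwrite("pics/c8.png",o)
```

```text
11.8 [598.5 119.  106. ] yaw 0.055 F [-0.2  0.  -1.4] M [-0.1  0.   0. ] w 0.139 [ 0.   0.6  1.4 -0.   1.1 -0.1]
top rod_nose [318.0, 183.0] 0.76 [599.4   1.1 125. ]
top rod_handle [242.8, 182.4] 0.71 [603.  233.8 125. ]
top mouth [287.0, 242.1] 0.71 [417.8  95.7 125. ]
scene rod_nose [312.6, 188.6] 0.59 [599.8  -2.8 125. ]
scene rod_handle [388.1, 237.9] 0.79 [602.  236.3 125. ]
scene mouth [306.2, 203.2] 0.61 [648.8  21.7 125. ]
pred nose [array([316.9, 181.3]), array([313.3, 190.7])] handle end [array([233. , 186.5]), array([401.1, 241.2])]
```

View pics/c8.png

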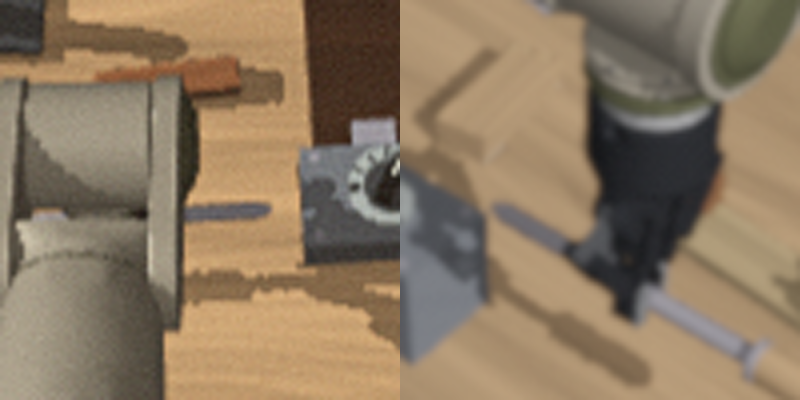

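The crops show the rod held level, with its nose at top pixel (317.5,182) and scene pixel (313,192). Both are within 1 px of prediction, in line with the mouth. I'm lowering to bore height and then starting it in.

Call:
{"method": "send_rows", "body": {"targets": [{"offset": [0, 0, -2.5], "spin": 0}, {"offset": [0, 0, -5], "spin": 0}, {"offset": [0, 0, -6.8], "spin": 0}, {"offset": [0, 0, -6.8], "spin": 0}, {"offset": [0, 0, -6.8], "spin": 0}]}}

```text
time_s: 12.62
eef_pos: [598.3, 119.1, 38.2]
ee_rot: [-0.0, 0.687, 0.726, -0.0]
force: [-0.6, -0.3, -1.2]
grip_width: 0.138
grip_force: 59.1
```

```bash
python3 -c "
from h import *
st()"
```

```text
12.62 [598.3 119.1  38.2] yaw 0.055 F [-0.6 -0.3 -1.2] M [-0.  -0.   0.1] w 0.138 [ 0.   0.7  1.4 -0.   1.  -0.1]
```

Call:
{"method": "send_rows", "body": {"targets": [{"offset": [0.1, -1, -0.1], "spin": 0}, {"offset": [0.2, -2, -0.1], "spin": 0}, {"offset": [0.2, -2.5, -0.1], "spin": 0}, {"offset": [0.25, -3, -0.1], "spin": 0}, {"offset": [0.25, -3.5, -0.1], "spin": 0}, {"offset": [0.3, -4, -0.1], "spin": 0}, {"offset": [0.3, -4, -0.1], "spin": 0}]}}

```text
time_s: 13.2
eef_pos: [601.7, 78.1, 37.4]
ee_rot: [0.0, 0.688, 0.726, 0.0]
force: [0.8, -0.1, -1.6]
grip_width: 0.137
grip_force: 59.1
```

```bash
python3 -c "
from h import *
st()"
```

```text
13.2 [601.7  78.1  37.4] yaw 0.054 F [ 0.8 -0.1 -1.6] M [-0. -0. -0.] w 0.137 [-0.1  0.7  1.4 -0.   1.  -0.1]
```

Call:
{"method": "send_rows", "body": {"targets": [{"offset": [0.05, -0.8, 0], "spin": 0}, {"offset": [0.1, -1.6, 0], "spin": 0}, {"offset": [0.1, -2.4, 0], "spin": 0}, {"offset": [0.15, -3.2, 0], "spin": 0}, {"offset": [0.15, -3.2, 0], "spin": 0}]}}

```text
time_s: 13.62
eef_pos: [603.2, 45.3, 37.3]
ee_rot: [0.0, 0.688, 0.726, -0.0]
force: [0.9, -0.0, -1.6]
grip_width: 0.142
grip_force: 59.1
```

```bash
python3 -c "
from h import *
st()"
```

```text
13.62 [603.2  45.3  37.3] yaw 0.053 F [ 0.9 -0.  -1.6] M [-0.  -0.   0.1] w 0.142 [-0.1  0.7  1.4 -0.   1.  -0.2]
```

Call:
{"method": "send_rows", "body": {"targets": [{"offset": [0.05, -0.8, 0], "spin": 0}, {"offset": [0.1, -1.6, 0], "spin": 0}, {"offset": [0.1, -2.4, 0], "spin": 0}, {"offset": [0.15, -3.2, 0], "spin": 0}, {"offset": [0.2, -3.8, 0], "spin": 0}, {"offset": [0.2, -3.8, 0], "spin": 0}]}}

```text
time_s: 14.12
eef_pos: [605.2, 7.7, 37.3]
ee_rot: [0.0, 0.688, 0.726, -0.0]
force: [-0.0, -0.4, -1.8]
grip_width: 0.146
grip_force: 59.1
```

Run:
```python
from h import *
st()
for c in("top","scene"): save(c,c+"5")
o=np.hstack([cv2.resize(cv2.imread(f"pics/{c}5.png")[b:b+100,a:a+100],(400,400),interpolation=2) for c,a,b in(("top",250,130),("scene",290,140))])
cv2.imwrite("pics/c9.png",o)
```

```text
14.12 [605.2   7.7  37.3] yaw 0.054 F [-0.  -0.4 -1.8] M [-0. -0.  0.] w 0.146 [-0.2  0.7  1.4 -0.   1.  -0.2]
```

View pics/c9.png

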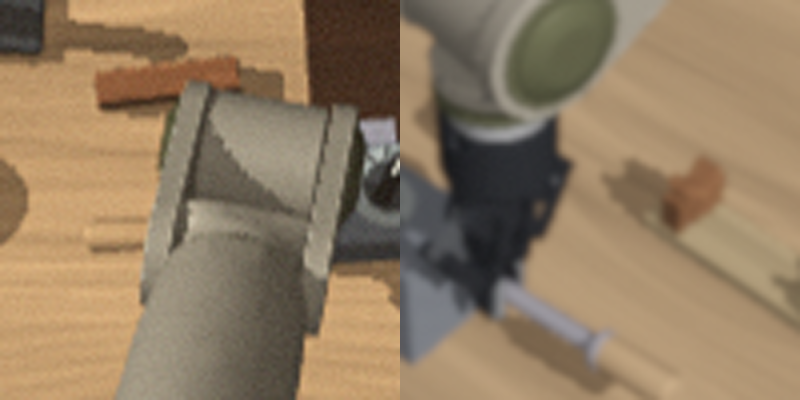

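The crops show the rod in the bore with the shaft between the fingers, and the handle about 120 mm out at scene crop (630,370). I'm letting go and moving over the handle.

Call:
{"method": "send_rows", "body": {"targets": [{"offset": [0, 0, 0], "spin": 0}, {"offset": [0, 0, 0], "spin": 0}, {"offset": [0, 0, 0], "spin": 0}, {"offset": [0, 0, 0], "spin": 0}, {"offset": [0, 0, 0], "spin": 0}, {"offset": [0, 0, 2], "spin": 0}, {"offset": [0, 0, 4.5], "spin": 0}, {"offset": [0, 0, 7], "spin": 0}], "grip": 0.7}}

```text
time_s: 14.88
eef_pos: [604.7, 9.2, 107.9]
ee_rot: [-0.0, 0.687, 0.726, -0.0]
force: [-0.1, -0.5, 1.4]
grip_width: 0.698
grip_force: 0.0
```

Call:
{"method": "send_rows", "body": {"targets": [{"offset": [-0.1, 2.5, 1], "spin": 0}, {"offset": [-0.3, 5, 1], "spin": 0}, {"offset": [-0.4, 8, 1], "spin": 0}, {"offset": [-0.6, 11, 1], "spin": 0}, {"offset": [-0.6, 11.7, 1], "spin": 0}, {"offset": [-0.6, 11.7, 1], "spin": 0}]}}

```text
time_s: 15.38
eef_pos: [598.7, 128.0, 117.3]
ee_rot: [-0.0, 0.686, 0.727, 0.0]
force: [0.5, 0.2, -0.3]
grip_width: 0.704
grip_force: 0.0
```

Run:
```python
from h import *
st()
for c in("top","scene"):
  im,d=save(c,c+"6")
  for q in("rod_handle",):
    for r in ctrl.place_of(c,q)[:2]: print(c,q,r["uv"],round(r["conf"],2),at_z(c,r["uv"],55))
u=np.array([-.055,.9985,0]); m=np.array([606.7,-21.4,55])
print("pred handle mid",[proj(c,m+(200-86+32)*u) for c in("top","scene")],"end",[proj(c,m+(174)*u) for c in("top","scene")])
o=np.hstack([cv2.resize(cv2.imread(f"pics/{c}6.png")[b:b+100,a:a+100],(400,400),interpolation=2) for c,a,b in(("top",230,130),("scene",310,160))])
cv2.imwrite("pics/c10.png",o)
```

```text
15.38 [598.7 128.  117.3] yaw 0.058 F [ 0.5  0.2 -0.3] M [0.  0.1 0. ] w 0.704 [ 0.   0.6  1.4  0.   1.2 -0. ]
scene rod_handle [348.7, 236.0] 0.88 [610.7 131.2  55. ]
pred handle mid [array([279.9, 187.8]), array([349.7, 231.9])] end [array([271.2, 188.4]), array([358.7, 237.3])]
```

View pics/c10.png

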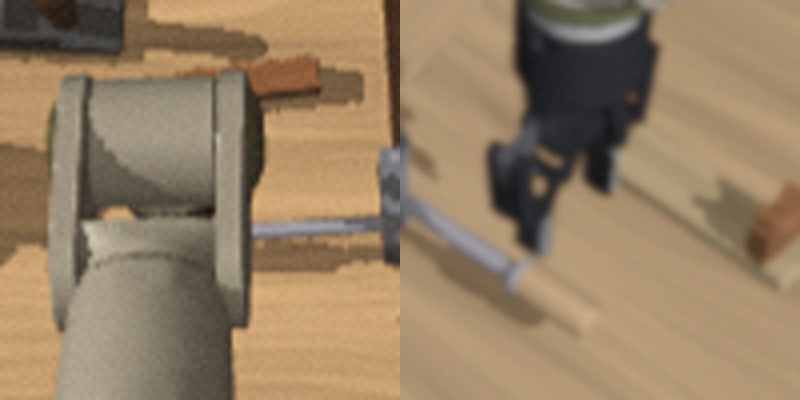

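The scene crop shows the handle below the gripper. The collar is at (339,228) and the handle end at (357,240), about 3 px below level, which fits the expected 6 to 7 mm sag. I'm descending on the handle.

Call:
{"method": "send_rows", "body": {"targets": [{"offset": [0, -0.3, -2.5], "spin": 0}, {"offset": [0, -0.3, -5], "spin": 0}, {"offset": [0, -0.3, -7], "spin": 0}, {"offset": [0, -0.3, -8.5], "spin": 0}, {"offset": [0, -0.3, -8.5], "spin": 0}, {"offset": [0, -0.3, -8.5], "spin": 0}]}}

```text
time_s: 16.08
eef_pos: [599.1, 122.1, 32.2]
ee_rot: [-0.0, 0.688, 0.726, -0.0]
force: [-0.4, 0.3, 0.0]
grip_width: 0.704
grip_force: 0.0
```

Call:
{"method": "send_rows", "body": {"targets": [{"offset": [0, 0, 0], "spin": 0}, {"offset": [0, 0, 0], "spin": 0}, {"offset": [0, 0, 0], "spin": 0}, {"offset": [0, 0, 0], "spin": 0}, {"offset": [0, 0, 0], "spin": 0}, {"offset": [0, 0, 0], "spin": 0}], "grip": 0.1, "squeeze": 40}}

```text
time_s: 16.58
eef_pos: [599.5, 122.9, 33.0]
ee_rot: [0.001, 0.687, 0.726, 0.0]
force: [0.9, -1.7, 3.4]
grip_width: 0.285
grip_force: 40.1
```

```bash
python3 -c "
from h import *
st()"
```

```text
16.58 [599.5 122.9  33. ] yaw 0.055 F [ 0.9 -1.7  3.4] M [-0.3 -0.2  0. ] w 0.285 [ 0.   0.7  1.4 -0.   1.  -0. ]
```

Call:
{"method": "send_rows", "body": {"targets": [{"offset": [0, 0, 0.2], "spin": 0}, {"offset": [0, 0, 0.4], "spin": 0}, {"offset": [0, 0, 0.5], "spin": 0}, {"offset": [0, 0, 0.5], "spin": 0}]}}

```text
time_s: 16.92
eef_pos: [598.7, 123.3, 37.2]
ee_rot: [-0.0, 0.687, 0.726, -0.0]
force: [0.3, -0.0, -1.4]
grip_width: 0.286
grip_force: 39.6
```

Call:
{"method": "send_rows", "body": {"targets": [{"offset": [0.03, -0.7, 0], "spin": 0}, {"offset": [0.08, -1.4, 0], "spin": 0}, {"offset": [0.1, -2, 0], "spin": 0}, {"offset": [0.1, -2, 0], "spin": 0}]}}

```text
time_s: 17.25
eef_pos: [600.2, 101.5, 37.2]
ee_rot: [0.0, 0.688, 0.726, -0.0]
force: [0.2, -1.3, -1.9]
grip_width: 0.29
grip_force: 39.6
```

```bash
python3 -c "
from h import *
st()"
```

```text
17.25 [600.2 101.5  37.2] yaw 0.054 F [ 0.2 -1.3 -1.9] M [ 0.2 -0.  -0. ] w 0.29 [-0.   0.7  1.4 -0.   1.  -0.1]
```

Call:
{"method": "send_rows", "body": {"targets": [{"offset": [0.05, -0.8, 0], "spin": 0}, {"offset": [0.1, -1.6, 0], "spin": 0}, {"offset": [0.1, -2.4, 0], "spin": 0}, {"offset": [0.15, -3.2, 0], "spin": 0}, {"offset": [0.15, -3.2, 0], "spin": 0}]}}

```text
time_s: 17.67
eef_pos: [602.1, 69.8, 37.9]
ee_rot: [0.0, 0.688, 0.726, 0.001]
force: [1.0, -2.0, 1.3]
grip_width: 0.283
grip_force: 40.0
```

Call:
{"method": "send_rows", "body": {"targets": [{"offset": [0.05, -0.8, 0], "spin": 0}, {"offset": [0.1, -1.6, 0], "spin": 0}, {"offset": [0.1, -2.4, 0], "spin": 0}, {"offset": [0.15, -3.2, 0], "spin": 0}, {"offset": [0.15, -3.2, 0], "spin": 0}]}}

```text
time_s: 18.08
eef_pos: [604.0, 39.4, 38.9]
ee_rot: [0.001, 0.688, 0.726, 0.002]
force: [0.7, 6.8, 9.5]
grip_width: 0.288
grip_force: 40.8
```

Call:
{"method": "send_rows", "body": {"targets": [{"offset": [0, 0, 0.2], "spin": 0}, {"offset": [0, -0.8, 0.2], "spin": 0}, {"offset": [0, -1.2, 0.2], "spin": 0}, {"offset": [0, -1.2, 0.2], "spin": 0}]}}

```text
time_s: 18.42
eef_pos: [603.8, 26.2, 39.8]
ee_rot: [0.001, 0.688, 0.726, 0.001]
force: [2.4, 0.8, 2.0]
grip_width: 0.286
grip_force: 40.1
```

```bash
python3 -c "
from h import *
st()"
```

```text
18.42 [603.8  26.2  39.8] yaw 0.055 F [2.4 0.8 2. ] M [ 0.5 -0.5  0.2] w 0.286 [-0.1  0.7  1.4  0.   1.  -0.2]
```

Call:
{"method": "send_rows", "body": {"targets": [{"offset": [0.03, -0.6, 0.05], "spin": 0}, {"offset": [0.06, -1.2, 0.05], "spin": 0}, {"offset": [0.06, -1.4, 0.05], "spin": 0}, {"offset": [0.06, -1.4, 0.05], "spin": 0}]}}

```text
time_s: 18.75
eef_pos: [604.4, 12.5, 40.2]
ee_rot: [0.001, 0.688, 0.726, 0.001]
force: [4.6, 2.2, 2.9]
grip_width: 0.287
grip_force: 40.1
```

Call:
{"method": "send_rows", "body": {"targets": [{"offset": [0, -0.3, 0], "spin": 0}, {"offset": [0.02, -0.5, 0], "spin": 0}, {"offset": [0.02, -0.5, 0], "spin": 0}]}}

```text
time_s: 19.0
eef_pos: [604.6, 8.3, 40.3]
ee_rot: [0.0, 0.687, 0.726, 0.001]
force: [4.2, 7.4, 3.3]
grip_width: 0.285
grip_force: 40.2
```

```bash
python3 -c "
from h import *
st()"
```

```text
19.0 [604.6   8.3  40.3] yaw 0.055 F [4.2 7.4 3.3] M [ 1.3 -0.6  0.1] w 0.285 [-0.2  0.7  1.4  0.   1.  -0.2]
```

Close to contact. A little more pressure should confirm the collar is seated.

Call:
{"method": "send_rows", "body": {"targets": [{"offset": [0, -0.3, 0], "spin": 0}, {"offset": [0, -0.6, 0], "spin": 0}, {"offset": [0, -0.6, 0], "spin": 0}]}}

```text
time_s: 19.25
eef_pos: [604.5, 8.1, 40.4]
ee_rot: [-0.003, 0.687, 0.726, 0.005]
force: [6.5, 37.2, 6.0]
grip_width: 0.286
grip_force: 40.4
```

```bash
python3 -c "
from h import *
st()"
```

```text
19.25 [604.5   8.1  40.4] yaw 0.055 F [ 6.5 37.2  6. ] M [ 6.2 -1.1  0.2] w 0.286 [-0.2  0.7  1.4  0.   1.  -0.2]
```

The push stalled at y = 8.1 with 37 N, so the collar is seated. I'm relaxing, releasing and retreating.

Call:
{"method": "send_rows", "body": {"targets": [{"offset": [0, 0.5, 0], "spin": 0}, {"offset": [0, 0.6, 0], "spin": 0}]}}

```text
time_s: 19.42
eef_pos: [604.6, 8.7, 40.3]
ee_rot: [0.001, 0.687, 0.727, 0.001]
force: [3.7, 3.7, 2.5]
grip_width: 0.289
grip_force: 40.2
```

Call:
{"method": "send_rows", "body": {"targets": [{"offset": [0, 0, 0], "spin": 0}, {"offset": [0, 0, 0], "spin": 0}, {"offset": [0, 0, 0], "spin": 0}, {"offset": [0, 0, 0], "spin": 0}, {"offset": [0, 0, 2], "spin": 0}, {"offset": [0, 0, 5], "spin": 0}, {"offset": [0, 0, 8], "spin": 0}, {"offset": [0, 2, 11], "spin": 0}], "grip": 0.7}}

```text
time_s: 20.08
eef_pos: [603.6, 25.4, 150.8]
ee_rot: [0.0, 0.689, 0.725, -0.001]
force: [0.3, -0.2, -0.6]
grip_width: 0.696
grip_force: 0.0
```

Call:
{"method": "send_rows", "body": {"targets": [{"offset": [-3, 3, 0], "spin": 0}, {"offset": [-6, 6, 0], "spin": 0}, {"offset": [-9, 9, 0], "spin": 0}, {"offset": [-12, 12, 0], "spin": 0}, {"offset": [-15, 15, 0], "spin": 0}, {"offset": [-18, 15, 0], "spin": 0}, {"offset": [-18, 15, 0], "spin": 0}]}}

```text
time_s: 20.67
eef_pos: [418.6, 179.3, 149.2]
ee_rot: [-0.001, 0.686, 0.727, -0.002]
force: [0.6, -0.4, -0.3]
grip_width: 0.699
grip_force: 0.0
```

Run:
```python
from h import *
st()
for c in("top","scene"): save(c,c+"7")
T=cv2.imread("pics/top7.png");S=cv2.imread("pics/scene7.png")
o=np.hstack([cv2.resize(T[140:215,300:400],(400,300),interpolation=2),cv2.resize(S[150:225,240:340],(400,300),interpolation=2)])
p=np.hstack([ortho(T,"top",55,560,660,-80,60,2.857)[:286,:400],ortho(S,"scene",55,560,660,-80,60,2.857)[:286,:400]])
cv2.imwrite("pics/c11.png",np.vstack([o,p]))
```

```text
20.67 [418.6 179.3 149.2] yaw 0.059 F [ 0.6 -0.4 -0.3] M [-0. -0. -0.] w 0.699 [ 0.1  0.2  1.8 -0.   1.1  0.1]
```

View pics/c11.png

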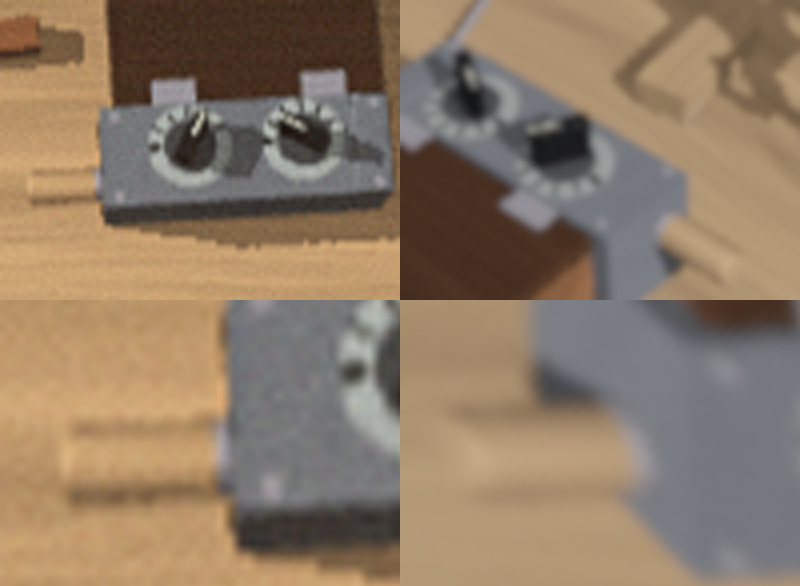

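The collar sits against the rail at ortho column 220. The handle end is at column 65 (y about 37, i.e. about 60 mm from the mouth), so the rod is home. The dials are unchanged and the arm is clear.

```bash
python3 -c "
from h import *
print(ctrl.finish_job())"
```

```text
the job is handed in; nothing more can be done
None
```

The job is handed in, with no verdict returned: dial a is at mark 4, dial b at mark 1, the rod is home with its collar on the rail, and the arm is clear.

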